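# Turn the stirrer shaft flat-up by feel and clamp it

## Robot

A 6-joint arm with a two-finger parallel gripper is mounted at the origin on a cart in front of the work surface, level with it; the furniture and walls round the work are solid. World frame = base frame: x ahead of the robot, y to its left, z up, the work surface at z = 0. Lengths are in m, angles in rad, forces in N, time in s.
With the tool pointing down it reaches from about 0.275 to 0.75 m from the base axis. Payload 10.2 kg.
Tool frame: the origin (TCP) lies midway between the tips of the shut fingers; the grasp point (between the pads) lies 19 mm behind it (env.hold_point_z is the distance from the TCP to the grasp point, in m); x points along the fingers, z is the direction in which the jaws open and shut, and the axes are right-handed (so a half turn about x gives the same grasp; the last joint's range is limited). The gripper opens to 85 mm and grips with 20 to 120 N. Pads are 22 mm wide; open, the fingers measure 114 mm over their backs; the gripper's body (76 mm by 85 mm) begins 54 mm behind the grasp point. The pads swing forward as they close: fully open they stand 13 mm farther back than shut.
Start: joints at [-1.507, 0.313, 1.498, -0, 1.331, -0.223], TCP at [0.149, -0.504, 0.231] pointing down, gripper open.
Joint ranges: [-2.94, 2.94], [-0.97, 2.17], [0.19, 2.56], [-1.23, 4.37], [0.02, 3.11], [-2.88, 2.88]. Speed limits (rad/s): [2.39, 2.39, 3.01, 3.14, 3.14, 3.14].

## Interface

Orientations are given as a unit quaternion [x, y, z, w].
In Python, from bench import env, kinematics, monitor, eyes, job gives the robot as it stands. The module is installed in compiled form; this text tells all that it offers. Calls block until the motion is done:
- env.reach(position, orientation): joint-space move of the TCP to a pose.
- env.movel(position, velocity=0.15, frame=None, guard=None): straight line of the TCP; frame=None keeps the orientation; velocity is the mean speed in m/s. With guard (N) it stops when the force on the tool has changed by that much, and returns True; else False.
- env.set_joints(angles): joint-space move.
- env.release() and env.close_gripper(effort=None): open the fingers fully, or close them until they stop; effort is the grip in N (None keeps the last).
- env.hold(seconds).
- kinematics.ik(position, orientation): joint angles nearest the present ones, or None.
- monitor.sense(): the state.
- eyes.grab_frame(name): name is "scene" or "side" or "wrist"; returns a dict with "frame" (480x640x3 uint8, red, green, blue), "mtx" (3x3 intrinsics, pixels), "view" (4x4, takes a point from world to camera coordinates). Camera axes: x right, y down, z forward; pixel columns grow to the right and rows downward; lengths in m; the calibration is good to about 2 mm. The wrist camera is an equidistant fisheye: a pixel r from the principal point sees the ray r / f radians off the axis. A picture is of the moment at which its call begins. There is no depth.
A pose or a line that the arm cannot do raises env.MotionError and nothing moves.
- job.hand_in(): hands the job in, once; it reports no verdict.
The state is a dict: "clock": time; "joints": joint angles; "qvel": joint speeds; "joint_efforts": joint torques, N m; "position": TCP position; "ee_rot": TCP orientation; "contact_force": force on the tool from outside, world axes, zero at the start; "ft_torque": the same for the moment, N m; "finger_gap": opening from 0.0 (shut) to 1.0 (fully open).
Only numpy, scipy, OpenCV 4.12 (cv2) and the standard library are available. Lean on these libraries where they do the work, as an engineer would, in place of code of your own. Each camera call takes 0.05 s, during which the arm holds its last target.

## Task

The steel stirrer shaft lying in the bench cradle has one flat along its side. Feel for the flat, turn the shaft by its four-spoke handwheel until the flat faces straight up, then swing the hinged clamp plate over and press it down so that it lies flush on the flat. Leave the small things around the cradle where they are.

Things in the scene. Friction and masses are not known exactly. Their poses are not given: they have to be found in the camera images.
- shaft_cradle: Bench cradle fixed to the worktop: grey base 122 x 190 x 12 mm, two aluminium bearing blocks 14 mm thick centred at y = -77 and +79 mm (tops at 92 mm) carrying a level steel shaft. Origin on the worktop under the middle; x points away from the robot at yaw 0, y runs along the shaft, z up. Shaft axis at x = 0, z = 62 mm. Small loose things up to 26 mm tall lie round it.
- shaft_bare (a point): Point on the shaft axis where the shaft lies open to be felt from above; fixed to the cradle, same axes, at (0, -30, 62) mm in its frame; does not turn. The shaft, 40 mm in diameter, has one lengthwise flat 14 mm from the axis (29 mm wide) from y = -64 to +64 mm; the rest is round. So its top is 14 mm over this point with the flat up, else up to 20; likewise at its sides.
- shaft_end (a point): Centre of the shaft's plain end at +y; fixed to the cradle, same axes, at (0, 97, 62) mm in its frame; does not turn. The shaft turns endlessly against a steady 0.15 N m and stays where it is left. Which way the flat faces at the start is unknown, but not above level.
- wheel_center (a point): Centre of the handwheel on the shaft axis; fixed to the cradle, same axes, at (0, -115, 62) mm in its frame; does not turn. Hub 34 mm in diameter, 24 mm long; four spokes 90 degrees apart, bars 8 mm thick with 13 mm balls centred 48 mm from the axis; about 4 N turns it. The flat faces the same way as one of the spokes, so with the flat up two spokes lie level.
- clamp_hinge (a point): Middle of the clamp plate's hinge axis, which runs along the cradle's y; at (42, 45, 85) mm in the cradle's frame, same axes.
- clamp_bar (a point): Middle of the round cross bar (10 mm thick, 48 mm long) at the free end of the clamp plate, 84 mm from the hinge axis; swings with the plate.
- clamp_plate (a joint): Clamp plate angle, rad: 0 = level and flush on the flat, 1.57 = upright, grows as it opens away from the robot, limit 2. Plate 84 mm long, 30 wide, 6 thick (hinge axis at mid thickness), steel pad 20 x 26 mm under its middle. A stiff hinge (0.06 N m) holds it. On the round it stops near 0.14; on the flat, 10 to 15 N at the bar turns the shaft the last ten degrees to lie flush.
- spatula: Steel spatula lying in front of the cradle, 19 x 176 x 8 mm; origin under its middle. Leave alone.
- tweezers: Steel tweezers lying behind the cradle, 20 x 124 x 11 mm; origin under the middle. Leave alone.
- rubber_bung_a: Tapered rubber bung standing beside the cradle's +y end, 32 mm wide, 26 mm tall; origin under its middle. Leave alone.
- timer: Small lab timer lying on its back near the left edge, 66 x 60 x 18 mm. Leave alone.
- weighing_boat: White weighing boat, 81 x 81 x 13 mm, left at the back. Leave alone.
- ph_pen: Pen-shaped pH meter, 31 x 187 x 21 mm, at the right front. Leave alone.

How it is judged:
By the outcome, as a careful person would: the job done as asked, in the order asked, and still so for the second after the job is handed in, with the robot touching nothing.
It also fails if it takes over 64 s, if anything falls off the work surface, if the arm or the gripper's body presses on something with over 40 N, if the wrist force passes 120 N, or if a joint passes its speed limit or range.

## Working session

There is one attempt and no reset: what is moved stays moved. The work goes in short steps, each a Python script; the robot and the scene stay as the last script left them, time stands still between calls to the robot, and variables do not carry over. Pictures are saved under pics/ and viewed, and the job is handed in when it is done.

```bash
mkdir -p pics; ls
python3 - <<'E'
from bench import env, kinematics, monitor, eyes, job
import cv2,numpy as np
print(monitor.sense())
for n in("scene","side","wrist"):
    f=eyes.grab_frame(n); cv2.imwrite(f"pics/a_{n}.png",f["frame"][:,:,::-1]); print(n,f["mtx"].tolist(),np.round(f["view"],4).tolist())
E
```

```text
pics
{'clock': 0.0, 'joints': array([-1.50740627e+00,  3.13438184e-01,  1.49845975e+00, -4.71552519e-06,
        1.33099798e+00, -2.23402339e-01]), 'qvel': array([ 0.00069751,  0.0006305 ,  0.00146923, -0.00033707,  0.00137213,
       -0.00141846]), 'joint_efforts': array([-1.59935455e-03, -4.12271726e+01, -2.59742099e+01, -2.22879416e-04,
        4.19664822e-03, -1.36060882e-05]), 'position': array([ 0.14847922, -0.50328924,  0.23073259]), 'ee_rot': array([ 0.4237649 ,  0.56662091, -0.42306538,  0.56602097]), 'contact_force': array([ 0.79242098, -0.20650782,  0.13620017]), 'ft_torque': array([-0.02606721, -0.02864794, -0.00793203]), 'finger_gap': 1.0041628834096328}
scene [[553.5696039698207, 0.0, 321.404199257628], [0.0, 553.5696039698207, 242.05751198426168], [0.0, 0.0, 1.0]] [[0.8527, -0.5224, 0.0007, -0.4731], [-0.2059, -0.3373, -0.9186, 0.179], [0.4801, 0.7832, -0.3952, 1.1843], [0.0, 0.0, 0.0, 1.0]]
side [[524.7127803717723, 0.0, 327.27173243945083], [0.0, 524.7127803717723, 236.56634329346997], [0.0, 0.0, 1.0]] [[0.9558, -0.2936, -0.0143, -0.5263], [-0.1447, -0.4276, -0.8923, 0.1082], [0.2559, 0.855, -0.4512, 1.0948], [0.0, 0.0, 0.0, 1.0]]
wrist [[371.64829954431775, 0.0, 316.285831320632], [0.0, 371.64829954431775, 241.4043523761746], [0.0, 0.0, 1.0]] [[0.2836, -0.9589, -0.0015, -0.5246], [-0.9194, -0.2724, 0.2836, -0.0376], [-0.2724, -0.079, -0.9589, 0.3792], [0.0, 0.0, 0.0, 1.0]]
```

View pics/a_scene.png

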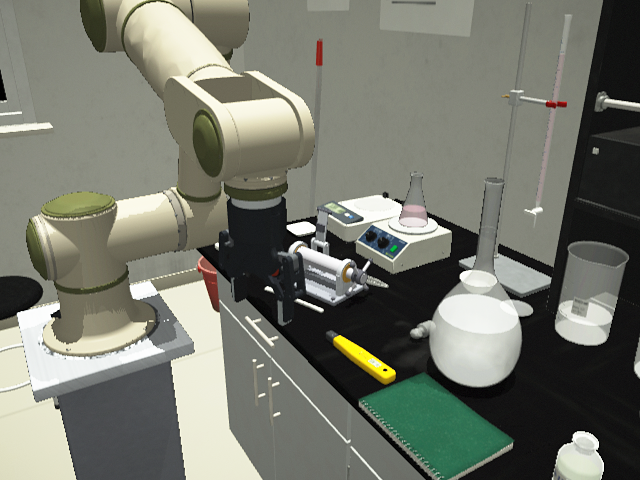

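View pics/a_side.png

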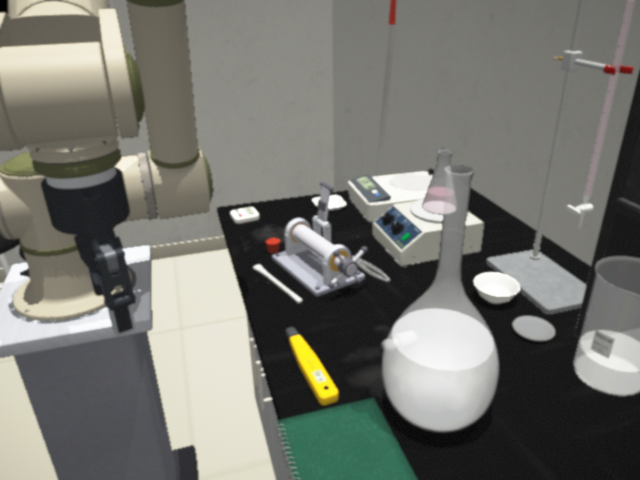

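View pics/a_wrist.png

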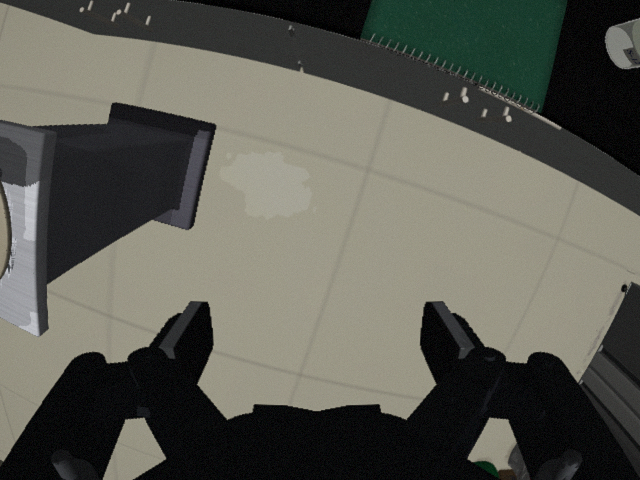

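```bash
cat > h.py <<'E'
from bench import env, kinematics, monitor, eyes, job
import cv2,numpy as np
from scipy.spatial.transform import Rotation as R
def ray(f,u,v,wrist=False):
    K=f["mtx"];V=f["view"]
    x=(u-K[0,2])/K[0,0];y=(v-K[1,2])/K[1,1]
    if wrist:
        r=np.hypot(x,y); d=np.array([x/r*np.sin(r),y/r*np.sin(r),np.cos(r)]) if r>1e-9 else np.array([0,0,1.])
    else: d=np.array([x,y,1.])
    Rm=V[:3,:3]; return -Rm.T@V[:3,3], Rm.T@d/np.linalg.norm(d)
def onz(f,u,v,z,wrist=False):
    o,d=ray(f,u,v,wrist); return o+d*(z-o[2])/d[2]
def proj(f,p,wrist=False):
    K=f["mtx"];V=f["view"];c=V[:3,:3]@np.asarray(p)+V[:3,3]
    if wrist:
        r=np.hypot(c[0],c[1]);t=np.arctan2(r,c[2]);x,y=c[:2]/r*t
    else: x,y=c[:2]/c[2]
    return np.array([K[0,0]*x+K[0,2],K[1,1]*y+K[1,2]])
def crop(f,u0,v0,w,h,s,name):
    im=f["frame"][v0:v0+h,u0:u0+w,::-1]
    cv2.imwrite(f"pics/{name}.png",cv2.resize(im,None,fx=s,fy=s,interpolation=cv2.INTER_CUBIC))
E
python3 - <<'E'
from h import *
f=eyes.grab_frame("side"); crop(f,230,170,180,140,4.4,"b_side")
for u,v,z in [(272,257,.012),(330,294,.012),(365,278,.012),(320,265,.06)]: print(onz(f,u,v,z))
E
```

```text
[ 0.41486633 -0.01973034  0.012     ]
[ 0.49344169 -0.2052226   0.012     ]
[ 0.58071144 -0.17022281  0.012     ]
[ 0.48449332 -0.16882798  0.06      ]
```

View pics/b_side.png

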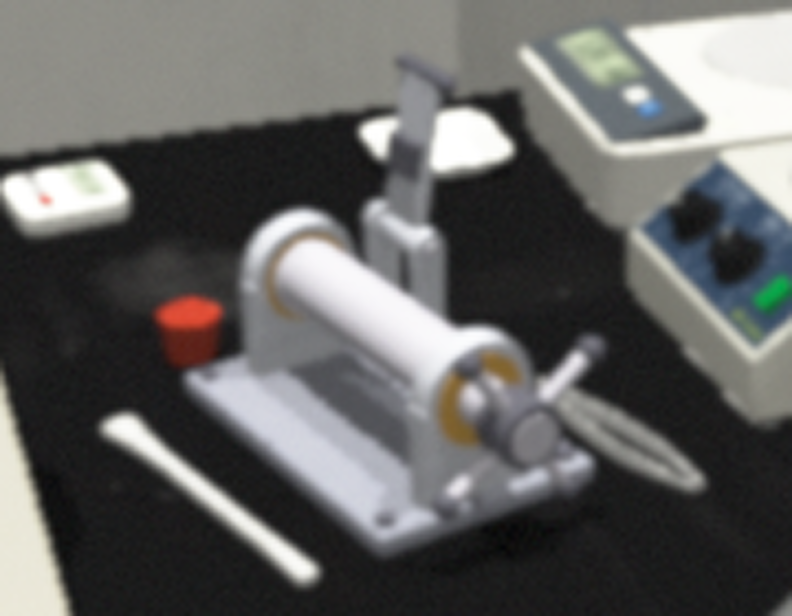

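```bash
cat >> h.py <<'E'
def down(a):  # jaw axis at world angle a
    z=np.array([np.cos(a),np.sin(a),0]);x=np.array([0,0,-1.]);y=np.cross(z,x)
    return R.from_matrix(np.c_[x,y,z]).as_quat()
E
python3 - <<'E'
from h import *
f=eyes.grab_frame("side")
P=lambda u,v,z:onz(f,230+u/4.4,170+v/4.4,z)
A=P(185,377,.012);B=P(382,540,.012);C=P(598,462,.012)
print(A,B,C,np.linalg.norm(A-B),np.linalg.norm(C-B))
print("yaw from long",np.degrees(np.arctan2(*(A-B)[1::-1]))-90, "short",np.degrees(np.arctan2(*(C-B)[1::-1])))
print("mid",(A+C)/2)
print(kinematics.ik([.5,-.15,.3],down(.3)),kinematics.ik([.5,-.15,.3],down(.3+1.57)),kinematics.ik([.5,-.15,.3],down(.3-1.57)))
E
```

```text
[ 0.4162137  -0.01372839  0.012     ] [ 0.46989308 -0.19255816  0.012     ] [ 0.58680627 -0.15951418  0.012     ] 0.18671250842512951 0.12149320406023015
yaw from long 16.70819448755337 short 15.782246165430761
mid [ 0.50150999 -0.08662129  0.012     ]
[-5.16132668e-01  2.66445944e-01  1.38122514e+00 -4.44089210e-16
  1.49392157e+00 -8.16132668e-01] [-5.16132668e-01  2.66445944e-01  1.38122514e+00 -4.44089210e-16
  1.49392157e+00 -2.38613267e+00] [-5.16132668e-01  2.66445944e-01  1.38122514e+00 -4.44089210e-16
  1.49392157e+00  7.53867332e-01]
```

```bash
cat >> h.py <<'E'
C0=np.array([.5015,-.0866]);YAW=np.radians(16.3)
def W(x,y,z):  # cradle mm -> world m
    c,s=np.cos(YAW),np.sin(YAW);x,y=x/1e3,y/1e3
    return np.array([C0[0]+c*x-s*y,C0[1]+s*x+c*y,z/1e3])
def L(p):
    c,s=np.cos(YAW),np.sin(YAW);d=np.asarray(p)[:2]-C0
    return np.array([c*d[0]+s*d[1],-s*d[0]+c*d[1],p[2]])*1e3
def st(tag=""):
    s=monitor.sense();print(tag,"t%.2f"%s["clock"],"L",L(s["position"]).round(1),"F",s["contact_force"].round(1),"gap %.2f"%s["finger_gap"]);return s
E
python3 - <<'E'
from h import *
env.reach(W(0,-150,240),down(YAW-np.pi)); st()
env.close_gripper(); st()
f=eyes.grab_frame("wrist");cv2.imwrite("pics/c_wrist.png",f["frame"][:,:,::-1]); np.save("wv.npy",f["view"])
for p in [(0,-115,62),(0,97,62),(-61,-95,12),(61,-95,12),(-61,95,12),(61,95,12)]: print(p,proj(f,W(*p),True).round(1))
E
```

```text
t2.38 L [  -0.3 -150.4  240. ] F [-1.2  0.  -0.1] gap 1.00
 t3.14 L [   0. -150.  240.] F [ 0.3  0.2 -0.5] gap -0.00
(0, -115, 62) [316.  254.2]
(0, 97, 62) [315.9 425.1]
(-61, -95, 12) [373.5 257. ]
(61, -95, 12) [258.7 256.9]
(-61, 95, 12) [363.6 396.4]
(61, 95, 12) [268.4 396.3]
```

View pics/c_wrist.png

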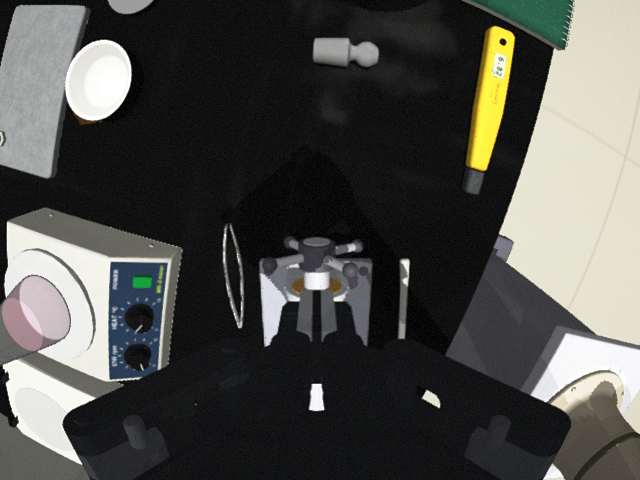

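Run:
```python
from h import *
im=cv2.imread("pics/c_wrist.png")[220:320,240:400]
cv2.imwrite("pics/c2.png",cv2.resize(im,None,fx=5,fy=5,interpolation=cv2.INTER_CUBIC))
class F(dict):pass
f={"mtx":np.array([[371.648,0,316.286],[0,371.648,241.404],[0,0,1]]),"view":np.load("wv.npy")}
for a in range(0,360,15):
    q=proj(f,W(48*np.sin(np.radians(a)),-115,62+48*np.cos(np.radians(a))),True)
    print(a,q.round(1),((q-[240,220])*5).round(0))
```

```text
0 [315.9 273.6] [379. 268.]
15 [300.2 272.8] [301. 264.]
30 [286.1 270.6] [230. 253.]
45 [274.9 267.2] [174. 236.]
60 [267.2 263. ] [136. 215.]
75 [263.5 258.5] [118. 193.]
90 [263.6 254.1] [118. 170.]
105 [267.1 249.9] [135. 150.]
120 [273.4 246.3] [167. 131.]
135 [282.1 243.3] [211. 117.]
150 [292.5 241.2] [262. 106.]
165 [304.  239.9] [320.  99.]
180 [316.1 239.4] [380.  97.]
195 [328.1 239.9] [441.  99.]
210 [339.6 241.2] [498. 106.]
225 [350.  243.4] [550. 117.]
240 [358.6 246.4] [593. 132.]
255 [365. 250.] [625. 150.]
270 [368.4 254.2] [642. 171.]
285 [368.4 258.7] [642. 193.]
300 [364.6 263.1] [623. 216.]
315 [356.9 267.3] [585. 236.]
330 [345.7 270.6] [528. 253.]
345 [331.5 272.8] [458. 264.]
```

View pics/c2.png

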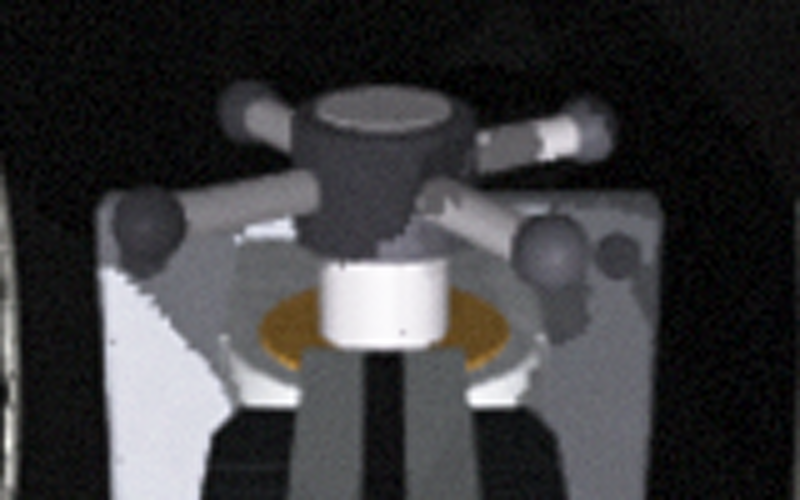

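Run:
```python
from h import *
env.movel(W(-58,-117,150),.2)
print(env.movel(W(-58,-117,84),.12,guard=8)); st()
print(env.movel(W(19,-117,84),.08,guard=25)); st("swept")
env.movel(W(14,-117,84),.1)
env.movel(W(14,-117,130),.2); st()
env.movel(W(-10,-150,180),.25); st()
f=eyes.grab_frame("wrist");cv2.imwrite("pics/d_wrist.png",f["frame"][:,:,::-1]); crop(f,220,200,200,150,4,"d2")
for a in range(0,360,15):
    q=proj(f,W(48*np.sin(np.radians(a)),-115,62+48*np.cos(np.radians(a))),True)
    print(a,((q-[220,200])*4).round(0))
crop(eyes.grab_frame("side"),230,170,180,140,4.4,"d_side")
```

```text
False
 t4.60 L [ -57.6 -117.5   84.8] F [ 0.1 -0.4  0.3] gap -0.00
False
swept t5.72 L [  19.1 -116.9   84. ] F [-3.2  0.1  0.5] gap 0.00
 t6.35 L [  14.3 -117.2  130.5] F [ 0.6  0.8 -0.3] gap 0.00
 t6.76 L [ -10.4 -150.1  179.3] F [ 0.1 -1.2 -1.2] gap 0.01
0 [317. 434.]
15 [241. 429.]
30 [173. 415.]
45 [121. 394.]
60 [ 88. 369.]
75 [ 75. 343.]
90 [ 79. 317.]
105 [ 99. 293.]
120 [132. 273.]
135 [174. 257.]
150 [225. 245.]
165 [279. 237.]
180 [336. 235.]
195 [393. 238.]
210 [447. 245.]
225 [495. 257.]
240 [536. 274.]
255 [565. 294.]
270 [581. 318.]
285 [581. 344.]
300 [561. 371.]
315 [523. 396.]
330 [466. 416.]
345 [395. 430.]
```

View pics/d2.png

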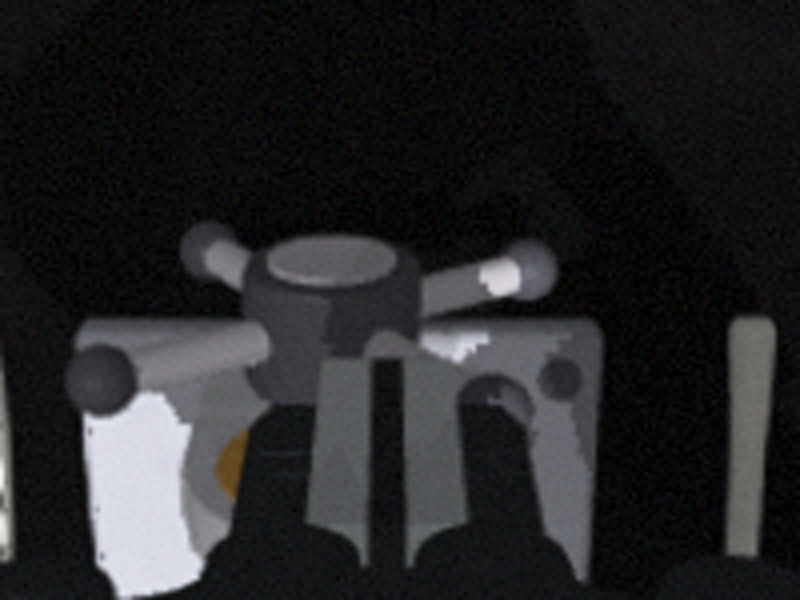

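View pics/d_side.png

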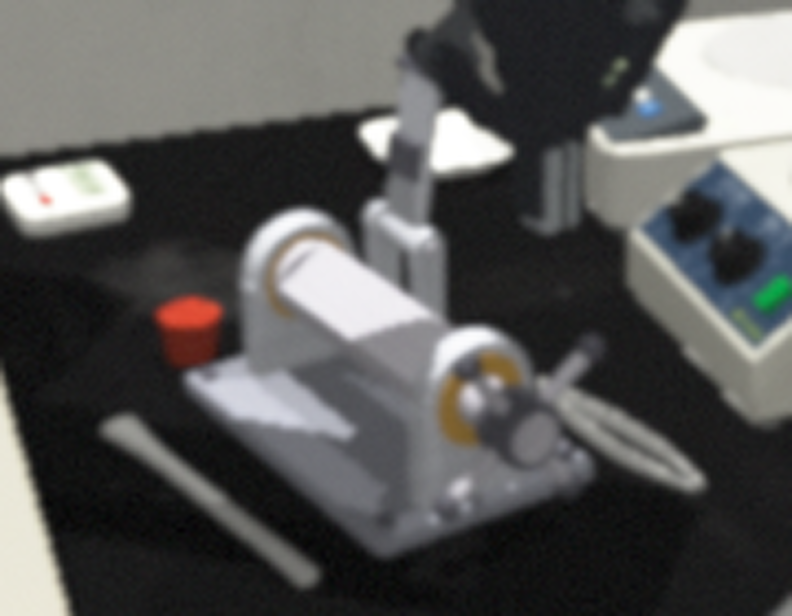

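Run:
```python
from h import *
env.movel(W(-58,-117,130),.25)
print(env.movel(W(-58,-117,84),.12,guard=8))
print(env.movel(W(-20.5,-117,84),.06,guard=25)); st("swept")
env.movel(W(-26,-117,84),.1)
env.movel(W(-26,-117,130),.2)
env.movel(W(0,-38,120),.2); st()
g=env.movel(W(0,-38,70),.03,guard=5); st("top %s"%g)
env.movel(W(0,-38,95),.15)
for x in(-19,19):
    env.movel(W(x,-38,86),.15)
    g=env.movel(W(x,-38,68),.03,guard=5); st("x=%d %s"%(x,g))
    env.movel(W(x,-38,95),.15)
env.movel(W(0,-150,180),.25)
f=eyes.grab_frame("wrist"); crop(f,220,200,200,150,4,"e2")
for a in range(-15,375,15):
    q=proj(f,W(48*np.sin(np.radians(a)),-115,62+48*np.cos(np.radians(a))),True)
    if a%90 in(0,15,75):print(a,((q-[220,200])*4).round(0))
crop(eyes.grab_frame("side"),230,170,180,140,4.4,"e_side")
```

```text
False
False
swept t8.62 L [ -20.4 -116.7   83.8] F [-0.1 -0.1  0.3] gap 0.00
 t9.82 L [-1.000e-01 -3.840e+01  1.197e+02] F [ 0.  -0.7  0. ] gap 0.00
top True t11.14 L [  0. -38.  76.] F [-1.6 -0.3  6.8] gap 0.00
x=-19 True t12.14 L [-19.1 -38.1  75.3] F [-1.8 -1.3  2.3] gap -0.00
x=19 True t13.26 L [ 19.4 -38.3  75.8] F [2.  0.2 1.9] gap -0.00
-15 [458. 424.]
0 [380. 429.]
15 [302. 424.]
75 [126. 338.]
90 [128. 312.]
105 [146. 288.]
165 [324. 232.]
180 [381. 230.]
195 [438. 232.]
255 [615. 288.]
270 [633. 312.]
285 [635. 338.]
345 [458. 424.]
360 [380. 429.]
```

View pics/e2.png

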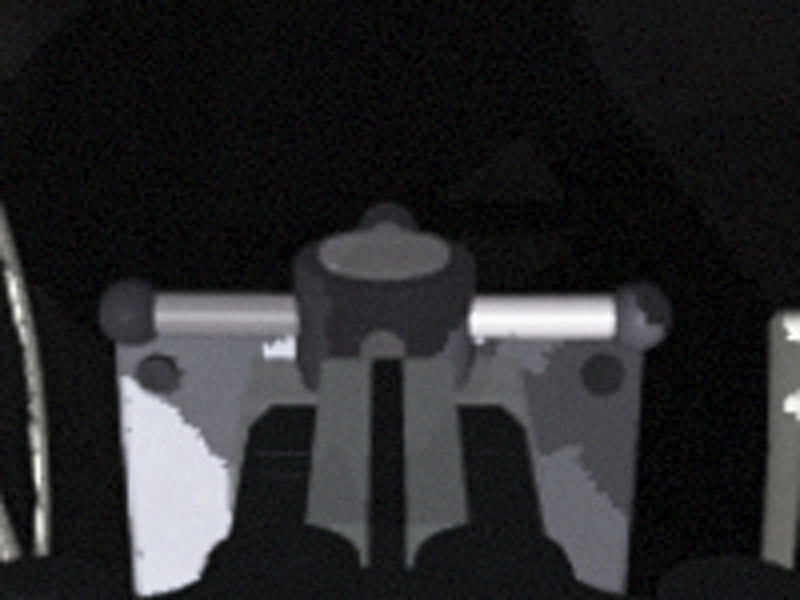

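View pics/e_side.png

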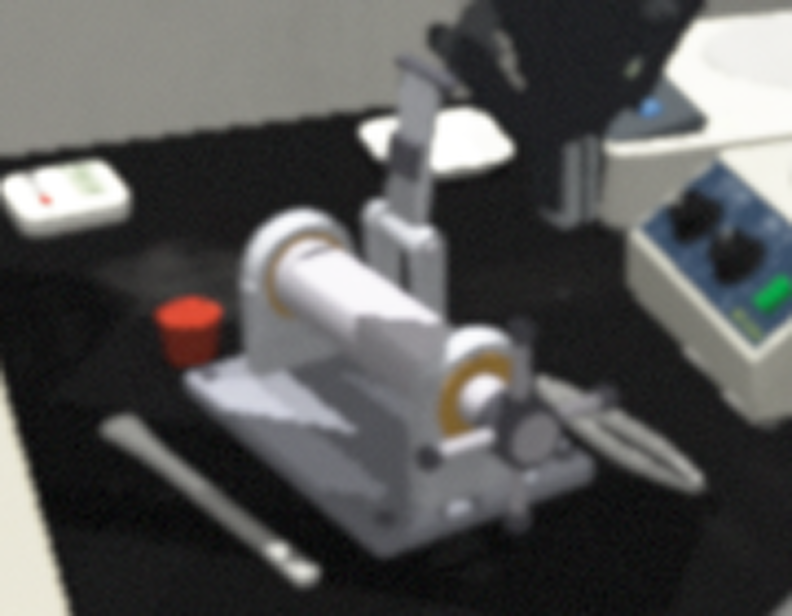

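Run:
```python
from h import *
f=eyes.grab_frame("side")
n=np.array([-np.sin(YAW),np.cos(YAW),0])
for c in [(425,75)]:
    o,d=ray(f,230+c[0]/4.4,170+c[1]/4.4); t=n@(W(0,45,0)-o)/(n@d); p=o+t*d;l=L(p);l[2]=p[2]*1e3
    print(l,np.hypot(l[0]-42,l[2]-85),np.degrees(np.arctan2(l[2]-85,-(l[0]-42))))
f2=eyes.grab_frame("scene"); crop(f2,270,180,130,130,4.5,"f_scene")
for a in (80,90,100,110,114):
    a=np.radians(a);p=W(42-84*np.cos(a),45,85+84*np.sin(a));print(a,(proj(f,p)-[230,170])*4.4,(proj(f2,p)-[270,180])*4.5)
```

```text
[ 56.52442862  45.         166.44625276] 82.73119795919021 100.11134642439303
1.3962634015954636 [374.8328382  85.3186707] [203.29929203 150.5328445 ]
1.5707963267948966 [400.05608877  76.44815731] [221.62205579 141.37971653]
1.7453292519943295 [425.06685983  72.54254421] [239.68064322 136.7660783 ]
1.9198621771937625 [449.04973403  73.63105042] [256.90522702 136.73626696]
1.9896753472735358 [458.18492203  75.43771809] [263.44370405 137.98821898]
```

View pics/f_scene.png

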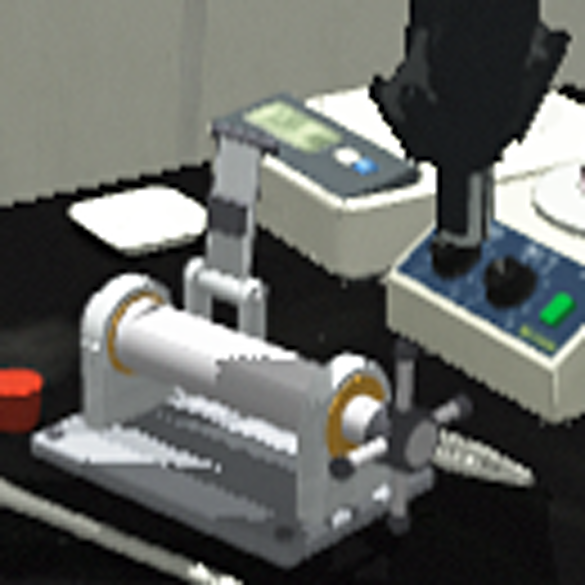

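Run:
```python
from h import *
f=eyes.grab_frame("side")
for u,v,z in[(436,212,.09),(425,258,.0),(392,203,.06)]: p=onz(f,u,v,z);print(L(p))
for p in[(-10,-120,220),(95,45,220),(95,45,160),(20,45,155),(-42,45,90)]:
    print(p,kinematics.ik(W(*p),down(YAW-np.pi)).round(2))
```

```text
[280.67817879 -65.77583738  90.        ]
[228.558298   -94.81791096   0.        ]
[278.28745811  85.45096913  60.        ]
(-10, -120, 220) [-0.58  0.41  1.39  0.    1.34  2.28]
(95, 45, 220) [-0.23  0.44  1.34  0.    1.36  2.63]
(95, 45, 160) [-0.23  0.49  1.42 -0.    1.22  2.63]
(20, 45, 155) [-0.3   0.35  1.65 -0.    1.14  2.55]
(-42, 45, 90) [-0.38  0.33  1.89 -0.    0.92  2.47]
```

Run:
```python
from h import *
env.movel(W(0,-120,225),.25)
env.movel(W(92,45,225),.3); 
print(env.movel(W(92,45,160),.15,guard=8)); st()
print(env.movel(W(26,45,156),.08,guard=20)); st("pushed")
env.movel(W(30,45,158),.1)
env.movel(W(30,45,200),.2)
f=eyes.grab_frame("side"); crop(f,230,170,180,140,4.4,"g_side")
n=np.array([-np.sin(YAW),np.cos(YAW),0])
for a in range(30,100,10):
    b=np.radians(a);print(a,((proj(f,W(42-84*np.cos(b),45,85+84*np.sin(b)))-[230,170])*4.4).round(0))
```

```text
False
 t16.23 L [ 92.1  44.  160.8] F [ 0.6 -0.   1.6] gap 0.00
False
pushed t17.21 L [ 26.3  44.9 156.1] F [-0.1  0.7 -0.1] gap -0.00
30 [275. 190.]
40 [289. 163.]
50 [306. 139.]
60 [327. 117.]
70 [350.  99.]
80 [375.  85.]
90 [400.  76.]
```

View pics/g_side.png

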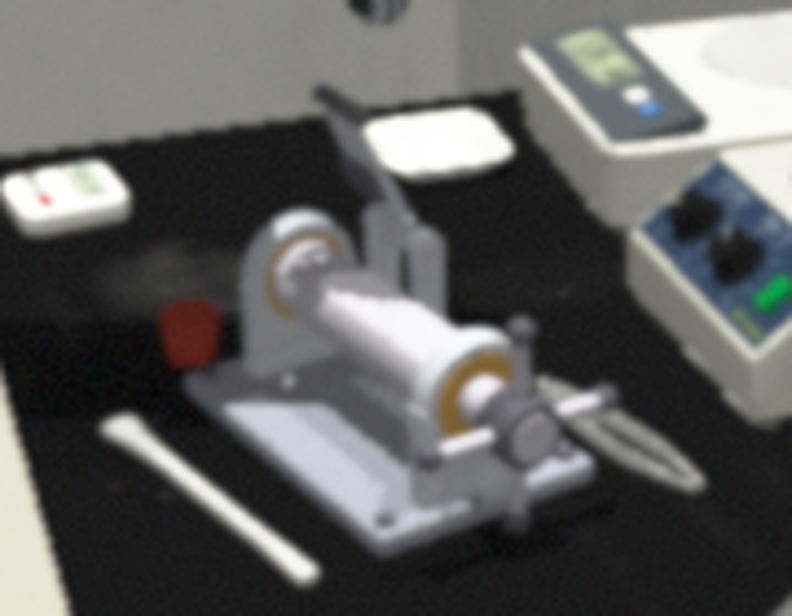

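Run:
```python
from h import *
env.movel(W(4,45,180),.2)
for a in (67,56,45,34,23,13,8):
    b=np.radians(a); g=env.movel(W(42-84*np.cos(b)-3,45,85+84*np.sin(b)+5),.07,guard=25)
    s=st("a%d %s"%(a,g))
    if g: break
else:
    g=env.movel(W(-43,45,84),.02,guard=16); st("press %s"%g)
    env.hold(.4); st("hold")
    f=eyes.grab_frame("side"); crop(f,230,170,180,140,4.4,"h_side")
```

```text
a67 False t18.52 L [  6.5  45.  166.8] F [-0.3  0.2 -0.3] gap 0.00
a56 False t18.90 L [ -7.9  45.  159.6] F [-0.3 -0.4 -0.5] gap -0.00
a45 False t19.28 L [-20.2  45.  149.5] F [-0.   0.3 -0.7] gap -0.00
a34 False t19.67 L [-30.6  45.  137. ] F [ 0.  -0.4  0.5] gap -0.00
a23 False t20.05 L [-38.3  45.  122.8] F [ 0.4 -0.1  0.3] gap -0.01
a13 False t20.41 L [-42.8  45.  108.9] F [ 0.1 -0.4  0.2] gap 0.00
a8 False t20.67 L [-44.2  45.  101.6] F [ 0.8 -0.8  0.1] gap 0.00
press True t21.27 L [-43.4  44.9  91.5] F [-4.6  0.6 13.4] gap -0.00
hold t21.67 L [-43.4  44.9  91.5] F [-4.4  0.5 13.6] gap -0.00
```

View pics/h_side.png

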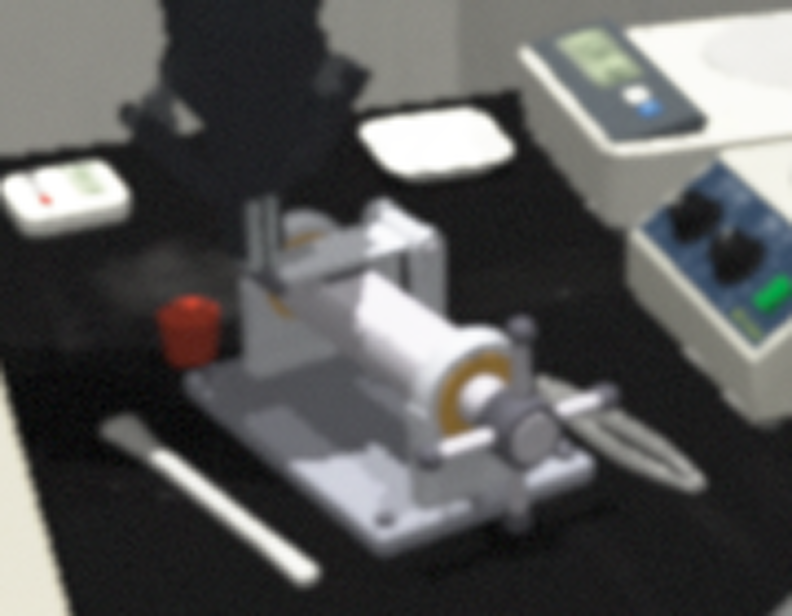

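Run:
```python
from h import *
env.movel(W(-42,45,98),.1); env.hold(.2); st("free")
g=env.movel(W(-42,45,84),.02,guard=3); st("touch %s"%g)
g=env.movel(W(-42,45,84),.02,guard=20); st("press %s"%g)
env.hold(.5); st("hold")
env.movel(W(-42,45,98),.1); env.hold(.2)
g=env.movel(W(-42,45,84),.015,guard=3); st("touch %s"%g)
env.movel(W(-42,45,130),.15)
env.movel(W(-60,-130,230),.25); env.hold(.3); st()
f=eyes.grab_frame("side"); crop(f,230,170,180,140,4.4,"i_side")
for a in (0,1,2,5,8): 
    b=np.radians(a); print(a,[((proj(f,W(42-84*np.cos(b),45+dy,85+84*np.sin(b)))-[230,170])*4.4).round(0) for dy in(-24,24)])
f=eyes.grab_frame("wrist");cv2.imwrite("pics/i_wrist.png",f["frame"][:,:,::-1])
f=eyes.grab_frame("scene"); crop(f,270,180,130,130,4.5,"i_scene")
```

```text
free t22.17 L [-42.2  45.1  97.6] F [-0.  -1.3 -0.2] gap 0.00
touch True t22.60 L [-41.9  44.9  91.8] F [-2.6  0.2  8. ] gap 0.00
press True t22.84 L [-41.9  44.9  91.5] F [-5.7  1.3 14.9] gap -0.00
hold t23.34 L [-41.9  44.9  91.5] F [-4.7  1.4 15.2] gap 0.00
touch True t24.33 L [-42.   45.   91.8] F [-1.7  0.7  7.2] gap -0.00
 t26.00 L [ -59.9 -129.5  229.9] F [-0.5 -0.2 -0.5] gap -0.00
0 [array([283., 293.]), array([234., 257.])]
1 [array([283., 290.]), array([234., 254.])]
2 [array([283., 287.]), array([234., 251.])]
5 [array([283., 279.]), array([234., 243.])]
8 [array([284., 270.]), array([235., 235.])]
```

View pics/i_side.png

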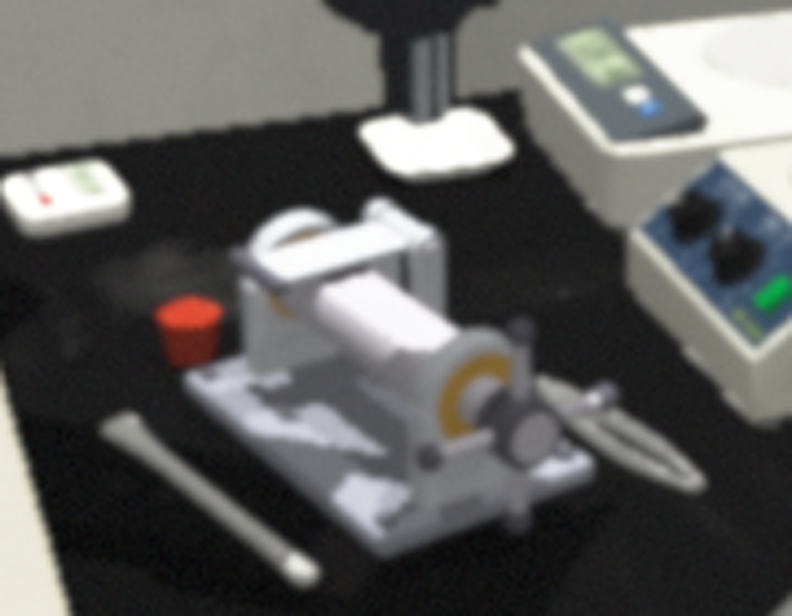

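View pics/i_scene.png

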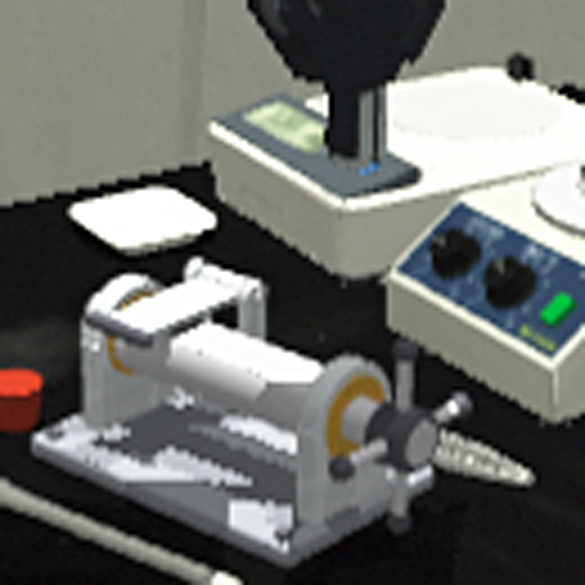

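Run:
```python
from h import *
env.movel(W(-18,45,130),.25)
env.movel(W(-18,45,95),.15)
g=env.movel(W(-18,45,82),.015,guard=4); st("plate -18 %s"%g)
env.movel(W(-18,45,95),.15); env.movel(W(8,45,95),.15)
g=env.movel(W(8,45,82),.015,guard=4); st("plate 8 %s"%g)
env.movel(W(8,45,97),.15); env.movel(W(-44,45,97),.15)
g=env.movel(W(-44,45,82),.02,guard=5); st("bar %s"%g)
g=env.movel(W(-44,45,82),.01,guard=23); st("press %s"%g)
env.hold(.5); st("hold")
env.movel(W(-44,45,97),.15); env.hold(.1)
g=env.movel(W(-44,45,82),.02,guard=4); st("bar %s"%g)
env.movel(W(-44,45,110),.15)
```

```text
plate -18 True t28.07 L [-17.9  45.   88.1] F [-0.8  0.6  5.4] gap 0.00
plate 8 True t29.19 L [ 7.9 45.  88.1] F [-0.2 -0.   6.1] gap -0.00
bar True t30.37 L [-43.4  44.9  91.7] F [-2.   0.2  8. ] gap -0.00
press True t30.79 L [-43.4  44.9  91.4] F [-5.5  0.8 15.3] gap -0.00
hold t31.29 L [-43.4  44.9  91.4] F [-4.3  1.6 14. ] gap -0.00
bar True t32.06 L [-43.9  44.9  91.7] F [-1.4  1.1  7.4] gap 0.00
```

Run:
```python
from h import *
env.movel(W(-44,45,160),.25); env.movel(W(-20,-150,210),.25); env.hold(.4); st()
f=eyes.grab_frame("wrist"); crop(f,220,200,200,150,4,"j2")
```

```text
t34.04 L [ -19.9 -149.7  210.1] F [ 0.   0.1 -0.4] gap 0.00
```

View pics/j2.png

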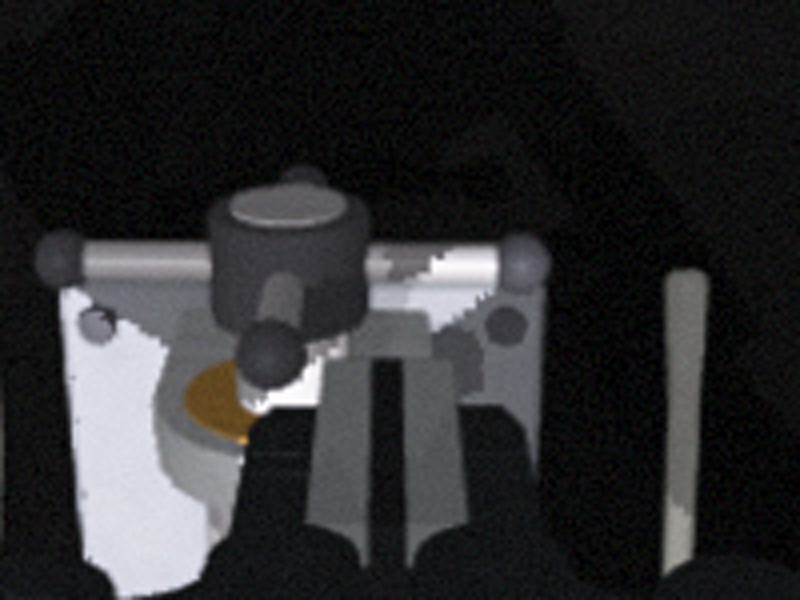

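The two side spokes are level, with their balls at (60,257) and (523,260), and one spoke points up. The robot is clear of everything.

Run:
```python
from h import *
print(job.hand_in()); st()
```

```text
the job is handed in; nothing more can be done
None
the job is handed in; nothing more can be done
```

The job is done and handed in at about 34 s on the robot's clock, of the 64 s allowed. I turned the handwheel about 125° in two pushes on the spokes until the flat faced up. Then I swung the clamp plate over from about 100° and pressed it down with about 15 N at the bar.

**Flat:** I felt the shaft top at 76.0 mm above the worktop, which is 14.0 mm over the axis. It read 75.3 mm to one side and 75.8 mm to the other. In the last wrist picture the two side spokes lie level.

**Plate:** Its top felt 88.1 mm high at two places along it, against 88 mm when flush.

**One reading disagreed:** The top of the cross bar stayed at 91.4 to 91.8 mm, where I expected about 90, and repeated presses didn't lower it. As the plate itself felt level, I took this as the height of the bar on the plate.

**Small things:** Those near the cradle look unmoved in the pictures. I touched nothing but the wheel, shaft and clamp, and the robot stood clear at hand-in.

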